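Stand the lash tools back in their stand

TASK

The treatment is over: stand the tint brush, the mascara and the serum pen in the white ceramic stand, one to each empty well, with bristles and caps upwards and handles down. Guide each tool's lower end into its well before letting go, so that all three stand on the bottom of their wells, and leave the stand, the green wand in it and everything else on the mat where they are.

Things in the scene. Friction and masses are not known exactly. Their poses are not given: they have to be found in the camera images.
- brush_mid (a point): tint brush with a black handle (112 mm), steel ferrule and copper-coloured bristles, 170 mm long, lying on the mat; grip it as a straight bar of square section 16 x 16 mm over its whole length, about 35 g. This point is the middle of its length, on its centre line. Its own x axis runs along it towards the bristles, which must end up on top; the butt of the handle (at -85 mm along x) is the lower end. Its z axis points up while it lies.
- brush_foot (a point): centre of the butt end face of the brush's handle
- mascara_mid (a point): square black mascara tube with a 45 mm gold cap, 130 mm long, lying on the mat; grip it as a straight bar of square section 18 x 18 mm over its whole length, about 40 g. This point is the middle of its length, on its centre line. Its own x axis runs along it towards the gold cap, which must end up on top; the black end (at -65 mm along x) is the lower end. Its z axis points up while it lies.
- mascara_foot (a point): centre of the mascara's black end face
- serum_mid (a point): white serum pen with a 52 mm blue cap, 150 mm long, lying on the mat; grip it as a straight bar of square section 18 x 18 mm over its whole length, about 40 g. This point is the middle of its length, on its centre line. Its own x axis runs along it towards the blue cap, which must end up on top; the white end (at -75 mm along x) is the lower end. Its z axis points up while it lies.
- serum_foot (a point): centre of the serum pen's white end face
- brush: underside of the brush as it lies, at the middle of its length (8 mm below brush_mid); same axes
- mascara: underside of the mascara as it lies, at the middle of its length (9 mm below mascara_mid); same axes
- serum: underside of the serum pen as it lies, at the middle of its length (9 mm below serum_mid); same axes
- stand: white ceramic tool stand, loose, 0.9 kg, 46 mm (x) by 186 mm (y) by 75 mm high; origin at the centre of its underside. Four square wells in a row along its y axis, each 32 x 32 mm, open at the top, centres at y = -69, -23, +23 and +69 mm (x = 0), floors 7 mm above the underside, 14 mm thick dividers between them. The green wand stands in the well at y = -69 mm; the other three are empty.
- wand: green applicator wand with a white tip, 12 mm thick, 117 mm tall, standing loose in the stand's well at y = -69 mm; origin at the centre of its foot, z axis along it upwards
- foam: white and blue foam bottle with a clear cap, diameter 52 mm, 180 mm tall, standing; origin at the centre of its base
- padbox: black and gold cardboard box, 56 (x) by 62 (y) by 72 mm high; origin at the centre of its base
- jar: amber jar with a black lid, diameter 66 mm, 72 mm high; origin at the centre of its base
- dish: small blue dish, diameter 88 mm, 24 mm high; origin at the centre of its base. Like all the loose things it lies on a fixed grey mat 2 mm thick, whose top is 2 mm above the table top
- cream: white cream tube with a black cap lying close beside the mascara (about 57 mm between centre lines), 120 mm long (x), 24 to 28 mm wide, 20 mm high; origin at the centre of its underside
- tweezers: steel tweezers lying close beside the serum pen (about 47 mm between centre lines), 120 mm long (x), 8 mm wide, 9 mm high; origin at the centre of their underside
Mind the look-alikes: they are no part of the job. What is shaped like the brush but red is not meant.

How it is judged:
At the end, for the whole second after the job is handed in: Each tool stands released and at rest in its own empty well, bristles or cap up: lower end under 25 mm above the stand's underside, lean under 0.45 rad. Stand upright within 20 mm of its start, wand still in its well, all other things within 30 mm of theirs (x of brush_foot in the frame of stand between -0.02 and 0.02 m and y of brush_foot in the frame of stand between -0.09 and 0.09 m and z of each of brush_foot, mascara_foot, serum_foot, wand in the frame of stand below 0.025 m and height (world z) of each of brush_mid, mascara_mid, serum_mid above 0.055 m and angle between each of brush_mid, mascara_mid, serum_mid's own x axis and vertical below 0.45 rad and linear speed of each of brush, mascara, serum below 0.1 m/s and contact force between each of brush, mascara, serum and the fingers below 0.05 N and horizontal distance between each of brush_foot, mascara_foot, serum_foot and wand above 0.025 m and x of mascara_foot in the frame of stand between -0.02 and 0.02 m and y of mascara_foot in the frame of stand between -0.09 and 0.09 m and x of serum_foot in the frame of stand between -0.02 and 0.02 m and y of serum_foot in the frame of stand between -0.09 and 0.09 m and horizontal distance between brush_foot and mascara_foot above 0.025 m and horizontal distance between each of brush_foot, mascara_foot and serum_foot above 0.025 m and angle between stand's own z axis and vertical below 0.05 rad and distance of stand from where it was at the start of the episode below 0.02 m and angle between wand's own z axis and vertical below 0.4 rad and distance of each of foam, padbox, jar, dish, cream, tweezers from where it was at the start of the episode below 0.03 m); the robot touches nothing.
It fails at once if a tool is let go over the stand with its lower end still more than 15 mm above the rim ((horizontal distance between brush_foot and stand below 0.11 m and z of brush_foot in the frame of stand above 0.09 m and contact force between brush and the fingers below 0.02 N) or (horizontal distance between mascara_foot and stand below 0.11 m and z of mascara_foot in the frame of stand above 0.09 m and contact force between mascara and the fingers below 0.02 N) or (horizontal distance between serum_foot and stand below 0.11 m and z of serum_foot in the frame of stand above 0.09 m and contact force between serum and the fingers below 0.02 N)).
It fails at once if the stand is pushed more than 20 mm or tipped (distance of stand from where it was at the start of the episode above 0.02 m or angle between stand's own z axis and vertical above 0.1 rad).
It fails at once if the green wand is pulled out of its well (z of wand in the frame of stand above 0.03 m).
It fails at once if a bystander is pushed more than 30 mm (distance of any of foam, padbox, jar, dish, cream, tweezers from where it was at the start of the episode above 0.03 m).
It fails at once if the bottle, the box or the jar is tipped over (angle between any of foam, padbox, jar's own z axis and vertical above 0.4 rad).
It also fails if it takes over 72 s, if anything falls off the work surface, if the arm or the gripper's body presses on something with over 40 N, if the wrist force passes 120 N, or if a joint passes its speed limit or range.

ROBOT

A 6-joint arm with a two-finger parallel gripper is mounted at the origin on the work surface. World frame = base frame: x ahead of the robot, y to its left, z up, the work surface at z = 0. Lengths are in m, angles in rad, forces in N, time in s.
With the tool pointing down it reaches from about 0.325 to 0.775 m from the base axis. Payload 9.3 kg.
Tool frame: the origin (TCP) lies between the finger pads; the fingertips stand 25 mm ahead of it and the grasp point (between the pads) lies 6 mm ahead of it; z points along the fingers, y is the direction in which the jaws open and shut (so a half turn about z gives the same grasp; the last joint's range is limited). The gripper opens to 85 mm and grips with 20 to 120 N. Pads are 22 mm wide; open, the fingers measure 114 mm over their backs; the gripper's body (76 mm by 85 mm) begins 54 mm behind the grasp point. The pads swing forward as they close: fully open they stand 13 mm farther back than shut.
Start: joints at [1.095, 0.259, 0.021, 1.334, 0, 1.418], TCP at [0.174, 0.522, 0.256] pointing down, gripper open.
Joint ranges: [-3.04, 3.04], [-0.91, 1.82], [-1.04, 1.36], [-1.92, 1.95], [-1.52, 1.45], [-3.14, 3.14]. Speed limits (rad/s): [2.22, 2.22, 2.79, 3.14, 3.14, 3.14].

INTERFACE

Orientations are given as a unit quaternion [x, y, z, w].
In Python, from rig import ctrl, grab_frame, camera_model, ticket, silhouettes gives the robot as it stands.
- The arm moves only by the tool play_rows, never from a script. Its arguments are lists of equal length, an entry for each row: "offset": the shift along the tool's x, y, z in mm, a list of three; "turn": the turn, a rotation vector about the tool's x, y, z in rad, a list of three; "claw": the opening in per cent of the stroke, from 0 (shut) to 100 (fully open). In form: {"offset": [[x, y, z], ...], "turn": [[rx, ry, rz], ...], "claw": [claw, ...]}. A call has 1 to 10 rows; each row is the pose to reach, as a shift and turn from the pose measured when the call began, along the tool's axes at that moment; what a row does not reach only later rows make up. A row lasts 1/8 s, in which the tool goes at most 62.5 mm and 10.7 degrees, less where a joint would pass 70% of its speed; a pose out of reach is approached as far as the arm can. A call with a gripper value outside its range is refused whole. The fingers move at their own pace and stop on an object; "force" is the grip in N (left out, the last holds). Time passes only in rows, so rows that repeat a pose let the fingers close. It gives the time, the measured TCP pose, the force and the opening at its end, in the units of the state.
- ctrl.observe(): the state, without advancing time (a new reading comes with each control period).
- grab_frame(name): name is "scene" or "top"; returns the picture (384x512x3 uint8, blue, green, red); there is no depth.
- camera_model(name): a dict with "fx", "fy", "cx", "cy" (pixels), "k1" (the pictures are not rectified: a ray, as slopes to the right and down, at radius r is drawn at 1 + k1 r^2 times it, then the intrinsics apply), "xyz" and "attitude" of the camera in the world. Camera axes: x right, y down, z forward; pixel columns grow to the right and rows downward; lengths in m; the calibration is good to about 2 mm. A picture is of the moment at which its call begins. camera_model takes no time and is no camera call.
- ticket.job_done(): hands the job in, once; it reports no verdict.
Trained networks look in the newest picture that a camera, given by its name, has taken for a name from the list of things; names that differ only in an ending like _2 or _b are one class to them, and where a whole thing is asked for, a point or a joint stands for the part that bears it (a point fixed in the world has none). Each returns a list of dicts, best first, with "score" (0 to 1); they miss things now and then, are a little off and sometimes report something else, mostly with a low value. They report only what shows in the picture. A call takes as long as a camera call. They do not tell look-alikes from the thing itself.
- silhouettes(label, camera): "mask" (384x512 bool, what is visible of it) and "centre" ([column, row] in pixels, amid what is visible of it).
The state is a dict: "t": time; "joints": joint angles; "joint_velocities": joint speeds; "joint_efforts": joint torques, N m; "ee_pos": TCP position; "orientation": TCP orientation; "contact_force": force on the tool from outside, world axes, zero at the start; "moment": the same for the moment, N m; "width": opening from 0.0 (shut) to 1.0 (fully open).
Only numpy, scipy, OpenCV 4.12 (cv2) and the standard library are available. Lean on these libraries where they do the work, as an engineer would, in place of code of your own. Each camera call takes 0.05 s, during which the arm holds its last target. There are 200 camera calls.

## Working session

There is one attempt and no reset: what is moved stays moved. The work goes in short steps, Python scripts to look and compute and a tool call to move; the robot and the scene stay as the last step left them, time stands still between calls to the robot, and variables do not carry over. Pictures are saved under pics/ and viewed, on a budget of 10 in all, crops included, one or two more only if the job needs it, and the job is handed in when it is done.

Besides the shell and the picture viewer there is one more tool, called after "Request:" by a JSON object that holds its "api" and its "payload", one argument or row to a line. play_rows: Moves the arm, as the interface text tells. Its arguments: {"type":"object","properties":{"offset":{"type":"array"},"turn":{"type":"array"},"claw":{"type":"array"},"force":{"type":"number"}},"required":["offset","turn","claw"]}

```bash
mkdir -p pics; ls
python3 - <<'E'
from rig import ctrl, grab_frame, camera_model
import cv2,numpy as np
for n in("scene","top"):
    print(n,camera_model(n)); f=grab_frame(n); cv2.imwrite(f"pics/{n}0.png",cv2.resize(f,(800,600)))
print(ctrl.observe())
E
```

```text
pics
scene {'fx': 350.29896697717754, 'fy': 350.29896697717754, 'cx': 260.2120097854447, 'cy': 191.33549263037713, 'k1': 0.02657215524926604, 'xyz': array([ 1.40073877, -0.08929444,  0.67581295]), 'attitude': array([ 0.64886044,  0.59084184, -0.32695434, -0.3506949 ])}
top {'fx': 427.79004716160085, 'fy': 427.79004716160085, 'cx': 252.21300597474507, 'cy': 189.22370222592818, 'k1': -0.04971346549377249, 'xyz': array([0.33838841, 0.00989437, 1.16679255]), 'attitude': array([-0.69586357,  0.71638542, -0.04187135,  0.02850638])}
{'t': 0.1, 'joints': array([1.09541542e+00, 2.59144055e-01, 2.08533524e-02, 1.33372711e+00,
       4.82226389e-07, 1.41819301e+00]), 'joint_velocities': array([ 2.70614718e-06, -3.80020088e-04,  3.44328644e-03, -3.81810750e-04,
        1.31325589e-03, -2.20929240e-04]), 'joint_efforts': array([ 3.46239765e-03, -5.56693482e+01,  3.45070839e+01,  1.17089390e-02,
       -2.03632362e-04, -3.38788095e-05]), 'ee_pos': array([0.17436348, 0.52139355, 0.25572836]), 'orientation': array([ 1.60689083e-01,  9.87004886e-01, -5.80806465e-04, -1.88861640e-04]), 'contact_force': array([ 0.24601498,  0.27651655, -0.58195841]), 'moment': array([-0.03370825, -0.02792369, -0.0352826 ]), 'width': 0.9999600355735984}
```

View pics/scene0.png

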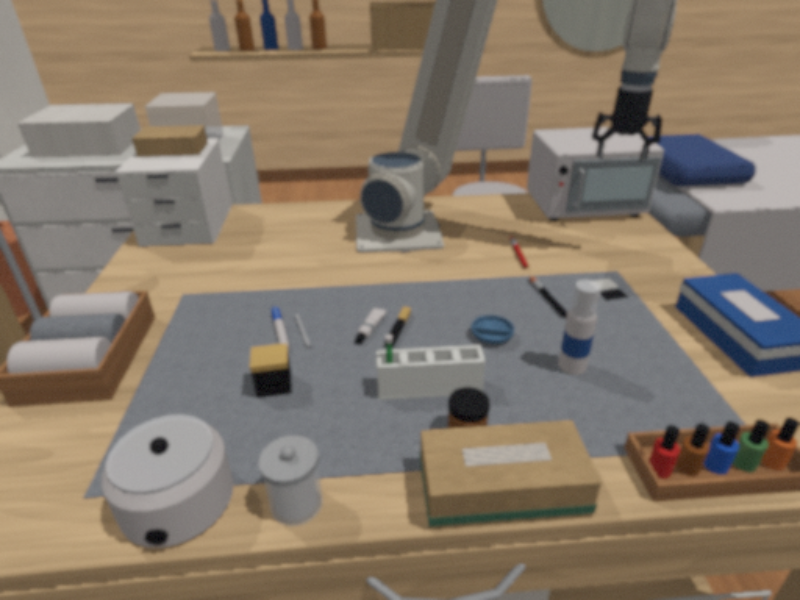

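View pics/top0.png

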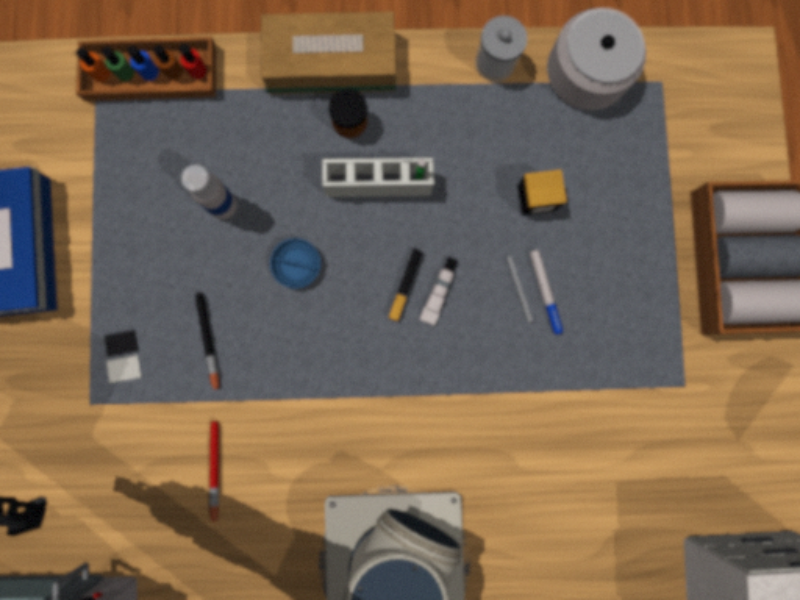

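The top view shows the brush (800x600 px) at about (207,340) with bristles down and the red look-alike at (214,470). The mascara is at (406,285) with its gold cap down, the cream at (440,290), the serum at (547,290) with its blue cap down, and the tweezers at (520,288). The stand is at (378,178), with the wand in its right-hand well.

```bash
cat > h.py <<'E'
import numpy as np,cv2
from scipy.spatial.transform import Rotation as R
from rig import ctrl, grab_frame, camera_model, silhouettes
def rays(px,cam):
    m=camera_model(cam); K=np.array([[m['fx'],0,m['cx']],[0,m['fy'],m['cy']],[0,0,1]])
    p=cv2.undistortPoints(np.array(px,float).reshape(-1,1,2),K,np.array([m['k1'],0,0,0,0]))[:,0]
    return m['xyz'],R.from_quat(m['attitude']).apply(np.c_[p,np.ones(len(p))])
def onplane(px,z,cam='top'):
    o,d=rays(px,cam); return o+d*((z-o[2])/d[:,2])[:,None]
def proj(P,cam):
    m=camera_model(cam); p=R.from_quat(m['attitude']).inv().apply(np.atleast_2d(P)-m['xyz'])
    s=p[:,:2]/p[:,2:]; s=s*(1+m['k1']*(s**2).sum(1))[:,None]
    return s*m['fx']+[m['cx'],m['cy']]
def maskrect(mask,z,cam='top'):
    v,u=np.nonzero(mask); P=onplane(np.c_[u,v],z,cam)[:,:2]
    (c,s,a)=cv2.minAreaRect((P*1000).astype(np.float32)); 
    if s[0]<s[1]: s=(s[1],s[0]); a+=90
    return np.array(c),s,a,P
E
python3 - <<'E'
from h import *
grab_frame('top')
for n,z in [('brush_mid',.010),('mascara_mid',.011),('serum_mid',.011),('stand',.04),('tweezers',.006),('cream',.012),('dish',.015),('foam',.09),('padbox',.07),('jar',.07),('wand',.1)]:
    for d in silhouettes(n,'top'):
        c,s,a,P=maskrect(d['mask'],z); print(n,round(d['score'],2),d['mask'].sum(),np.round(d['centre']),c.round(1),np.round(s,1),round(a,1),'mean',(P.mean(0)*1000).round(1))
# stand rim corners by eye from the 800x600 view
print(onplane(np.array([[321,158],[433,157],[434,185],[321,188]])*.64,.077).round(4))
E
```

```text
brush_mid 0.84 331 [132. 215.] [385.4 312.3] [165.7  16.2] 10.6 mean [386.6 312.8]
brush_mid 0.79 374 [138. 299.] [165.8 301. ] [165.2  16. ] 179.4 mean [165.1 301.7]
mascara_mid 0.74 309 [258. 181.] [472.7 -33.9] [128.3  20. ] 159.3 mean [472.9 -33.9]
mascara_mid 0.72 408 [134. 219.] [385.1 312.4] [166.1  19.7] 10.0 mean [383.4 311.9]
serum_mid 0.56 332 [346. 189.] [ 452.1 -278.2] [144.1  19.1] 13.1 mean [ 450.9 -278.8]
stand 0.58 1584 [240. 114.] [658.2   9.4] [186.8  66.5] 88.6 mean [657.  13.]
cream 0.82 410 [285. 183.] [461.2 -94.3] [122.2  28.1] 156.3 mean [457.  -92.1]
dish 0.73 789 [188. 170.] [514.7 156.4] [85.2 81.6] 179.0 mean [515.1 156.9]
dish 0.32 378 [261. 181.] [473.3 -33.9] [132.9  23.8] 156.6 mean [475.9 -35.5]
foam 0.96 729 [129. 121.] [626.2 288.7] [108.7  52.5] 43.5 mean [626.2 288.1]
padbox 0.91 770 [344. 123.] [ 616.8 -263.7] [83.3 71.8] 95.2 mean [ 617.1 -264. ]
padbox 0.16 287 [354. 188.] [ 447.  -263.2] [140.4  16. ] 14.7 mean [ 442.7 -264.7]
jar 0.96 676 [225.  73.] [763.4  54.2] [88.5 66.5] 12.5 mean [763.3  55.5]
wand 0.64 57 [270. 111.] [650.1 -60.3] [33.1 11.5] 167.0 mean [649.4 -60.3]
[[ 0.682   0.1031  0.077 ]
 [ 0.679  -0.0847  0.077 ]
 [ 0.6308 -0.0846  0.077 ]
 [ 0.6305  0.1039  0.077 ]]
```

```bash
cat >> h.py <<'E'
def tool(h,e,r):  # heading, elevation below horizontal, roll [deg]; r=180: foot side is tool +x... see place at r=0
    h,e,r=np.radians([h,e,r])
    a=np.array([np.cos(h)*np.cos(e),np.sin(h)*np.cos(e),-np.sin(e)]); y=np.array([-np.sin(h),np.cos(h),0])
    return R.from_matrix(np.c_[np.cross(y,a),y,a])*R.from_euler('z',r)
def plan(wps,n=None,rnd=1):
    """wps: list of (G xyz, h,e,r, nrows); first is interpolation start (h,e,r) or None -> slerp. prints rows"""
    s=ctrl.observe(); R0=R.from_quat(s['orientation']); p0=s['ee_pos']; off=[];tur=[]
    prev=(p0+R0.apply([0,0,.006]),)+tuple(wps[0])
    for G,h,e,r,k in wps[1:]:
        for i in range(1,k+1):
            t=i/k; q=[np.array(prev[j])*(1-t)+np.array((G,h,e,r)[j])*t for j in range(4)]
            Rt=tool(*q[1:]); T=q[0]-Rt.apply([0,0,.006])
            off.append(np.round(R0.inv().apply(T-p0)*1000,rnd).tolist()); tur.append(np.round((R0.inv()*Rt).as_rotvec(),3).tolist())
        prev=(G,h,e,r)
    for i in range(0,len(off),10): print('offset',off[i:i+10],'\nturn',tur[i:i+10])
E
python3 - <<'E'
from h import *
s=ctrl.observe(); print((R.from_quat(s['orientation']).inv()*tool(62.76,90,81.26)).magnitude())
tools={'brush':([.3855,.3123,.010],10.6,85,8),'mascara':([.4727,-.0339,.011],-20.7,65,9),'serum':([.4521,-.2782,.011],13.1,75,9)}
ims=[]
for cam in('top','scene'):
    f=grab_frame(cam); S=4; f=cv2.resize(f,None,fx=S,fy=S,interpolation=cv2.INTER_CUBIC)
    def poly(P,col): cv2.polylines(f,[((proj(P,cam)+.5)*S*8).astype(int)],True,col,1,cv2.LINE_AA,3)
    c=np.array([.656,.0094]); yaw=np.radians(-.8); Rz=np.array([[np.cos(yaw),-np.sin(yaw)],[np.sin(yaw),np.cos(yaw)]])
    def box(cx,cy,w,l,z): 
        q=np.array([[-w,-l],[w,-l],[w,l],[-w,l]])/2e3+np.array([cx,cy])/1e3; return np.c_[q@Rz.T+c,np.full(4,z)]
    poly(box(0,0,46,186,.077),(0,0,255)); poly(box(0,0,46,186,.002),(255,0,255))
    for y in(-69,-23,23,69): poly(box(0,y,32,32,.077),(0,255,255))
    for m,a,hl,hw in tools.values():
        a=np.radians(a);u=np.array([np.cos(a),np.sin(a)]);v=np.array([-u[1],u[0]])
        poly(np.array([[*(np.array(m[:2])+(i*u*hl+j*v*hw)/1e3),.002+2*hw/1e3] for i,j in((1,1),(1,-1),(-1,-1),(-1,1))]),(0,255,0))
    ims.append(f)
t,sc=ims
A=cv2.resize(t[95*4:135*4,195*4:295*4],(400,160)); 
x0=int(195*4); A=t[92*4:137*4,195*4:295*4]; B=sc[205*4:260*4,230*4:330*4]
C=np.vstack([A,B]); D=np.vstack([t[145*4:220*4,230*4:320*4],]); E=t[145*4:225*4,315*4:370*4]; F=t[175*4:255*4,110*4:160*4]
print(C.shape,D.shape,E.shape,F.shape)
out=np.zeros((600,800,3),np.uint8); out[:C.shape[0],:400]=C
def put(im,x,y,w,h): out[y:y+h,x:x+w]=cv2.resize(im,(w,h))
put(D,410,0,360,300);put(E,410,305,193,280);put(F,610,305,175,280)
cv2.imwrite('pics/ov.png',out)
E
```

```text
9.634648199084019e-05
(400, 400, 3) (300, 360, 3) (320, 220, 3) (320, 200, 3)
```

View pics/ov.png

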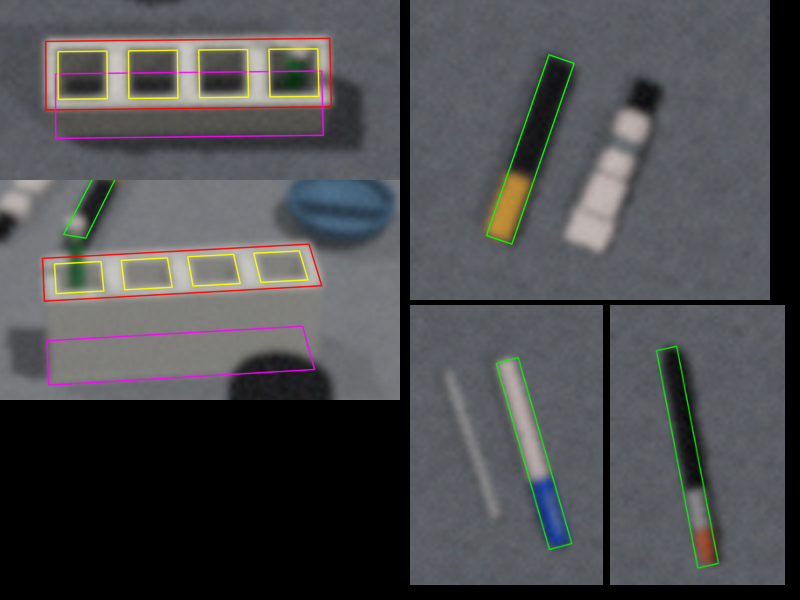

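The fitted outlines match both views: the stand is at (0.656, 0.009), and all four of its wells and the three tools line up. I'll start with the serum pen.

Run:
```python
from h import *
plan([(62.76,90,81.26),([.45,.10,.26],13.1,75,115,9),([.379,-.295,.14],13.1,60,180,9)],rnd=0)
```

```text
offset [[-44.0, -35.0, -1.0], [-88.0, -70.0, -2.0], [-131.0, -105.0, -3.0], [-175.0, -139.0, -4.0], [-219.0, -174.0, -5.0], [-263.0, -209.0, -6.0], [-306.0, -244.0, -7.0], [-350.0, -279.0, -8.0], [-394.0, -313.0, -9.0], [-400.0, -357.0, 4.0]] 
turn [[-0.029, -0.005, 0.162], [-0.057, -0.011, 0.323], [-0.086, -0.017, 0.485], [-0.116, -0.025, 0.646], [-0.146, -0.034, 0.807], [-0.176, -0.044, 0.968], [-0.208, -0.055, 1.128], [-0.24, -0.068, 1.288], [-0.274, -0.082, 1.447], [-0.315, -0.073, 1.57]]
offset [[-406.0, -402.0, 17.0], [-413.0, -446.0, 31.0], [-419.0, -490.0, 44.0], [-425.0, -534.0, 57.0], [-432.0, -578.0, 71.0], [-438.0, -623.0, 84.0], [-444.0, -667.0, 98.0], [-450.0, -711.0, 111.0]] 
turn [[-0.357, -0.06, 1.692], [-0.401, -0.041, 1.813], [-0.445, -0.018, 1.933], [-0.49, 0.012, 2.052], [-0.536, 0.047, 2.17], [-0.582, 0.088, 2.286], [-0.628, 0.136, 2.401], [-0.674, 0.191, 2.514]]
```

Request:
{"api": "play_rows", "payload": {
  "offset": [
    [-44,-35,-1],
    [-88,-70,-2],
    [-131,-105,-3],
    [-175,-139,-4],
    [-219,-174,-5],
    [-263,-209,-6],
    [-306,-244,-7],
    [-350,-279,-8],
    [-394,-313,-9],
    [-400,-357,4]
  ],
  "turn": [
    [-0.029,-0.005,0.162],
    [-0.057,-0.011,0.323],
    [-0.086,-0.017,0.485],
    [-0.116,-0.025,0.646],
    [-0.146,-0.034,0.807],
    [-0.176,-0.044,0.968],
    [-0.208,-0.055,1.128],
    [-0.24,-0.068,1.288],
    [-0.274,-0.082,1.447],
    [-0.315,-0.073,1.57]
  ],
  "claw": [55,55,55,55,55,55,55,55,55,55],
  "force": 40
}}

```text
t: 2.05
ee_pos: [0.4427, 0.0542, 0.2529]
orientation: [0.808, 0.571, 0.135, 0.056]
contact_force: [0.7, -0.8, -0.3]
width: 0.55
```

```bash
cat >> h.py <<'E'
def her():
    s=ctrl.observe(); M=R.from_quat(s['orientation']).as_matrix(); a=M[:,2]
    h=np.degrees(np.arctan2(a[1],a[0])); e=np.degrees(np.arcsin(-a[2])); q=tool(h,e,0).inv()*R.from_matrix(M)
    print('t',round(s['t'],2),'G',(s['ee_pos']+.006*a).round(4),'her',np.round([h,e,np.degrees(q.as_rotvec()[2])],1),'j',s['joints'].round(2),'F',s['contact_force'].round(1),'w',round(s['width'],3))
    return h,e,np.degrees(q.as_rotvec()[2])
E
python3 - <<'E'
from h import *
c=her()
plan([c,([.379,-.295,.14],13.1,60,180,10)],rnd=0)
E
```

```text
t 2.05 G [0.4444 0.0545 0.2472] her [ 12.8  73.2 122.3] j [-0.13 -0.1  -0.42  0.97  0.1   1.8 ] F [ 0.7 -0.8 -0.3] w 0.55
offset [[-37.0, 3.0, 6.0], [-73.0, 6.0, 12.0], [-110.0, 10.0, 18.0], [-146.0, 13.0, 25.0], [-183.0, 16.0, 31.0], [-219.0, 19.0, 37.0], [-256.0, 23.0, 43.0], [-292.0, 26.0, 49.0], [-329.0, 29.0, 56.0], [-365.0, 32.0, 62.0]] 
turn [[-0.019, 0.013, 0.1], [-0.036, 0.029, 0.201], [-0.052, 0.046, 0.301], [-0.066, 0.064, 0.401], [-0.079, 0.085, 0.501], [-0.09, 0.107, 0.601], [-0.099, 0.131, 0.701], [-0.106, 0.156, 0.8], [-0.111, 0.183, 0.9], [-0.114, 0.211, 0.999]]
```

Request:
{"api": "play_rows", "payload": {
  "offset": [
    [-37,3,6],
    [-73,6,12],
    [-110,10,18],
    [-146,13,25],
    [-183,16,31],
    [-219,19,37],
    [-256,23,43],
    [-292,26,49],
    [-329,29,56],
    [-365,32,62]
  ],
  "turn": [
    [-0.019,0.013,0.1],
    [-0.036,0.029,0.201],
    [-0.052,0.046,0.301],
    [-0.066,0.064,0.401],
    [-0.079,0.085,0.501],
    [-0.09,0.107,0.601],
    [-0.099,0.131,0.701],
    [-0.106,0.156,0.8],
    [-0.111,0.183,0.9],
    [-0.114,0.211,0.999]
  ],
  "claw": [55,55,55,55,55,55,55,55,55,55]
}}

```text
t: 3.3
ee_pos: [0.3756, -0.2964, 0.1448]
orientation: [0.96, 0.108, 0.258, -0.03]
contact_force: [0.9, 0.2, 0.8]
width: 0.553
```

Run:
```python
from h import *
c=her()
plan([c,([.387,-.2934,.098],13.1,60,180,3),([.4278,-.2839,.0255],13.1,60,180,5)],rnd=1)
```

```text
t 3.3 G [ 0.3785 -0.2957  0.1396] her [  13.    59.9 -179.9] j [-1.14  0.1  -0.58  0.77  0.51  1.81] F [0.9 0.2 0.8] w 0.553
offset [[-4.4, -0.1, 13.5], [-8.8, -0.2, 26.9], [-13.2, -0.3, 40.4], [-13.2, -0.3, 57.2], [-13.2, -0.3, 73.9], [-13.2, -0.4, 90.6], [-13.2, -0.4, 107.4], [-13.3, -0.4, 124.1]] 
turn [[-0.0, -0.0, 2.093], [0.001, 0.0, -2.097], [0.001, -0.001, -0.004], [0.001, -0.001, -0.004], [0.001, -0.001, -0.004], [0.001, -0.001, -0.004], [0.001, -0.001, -0.004], [0.001, -0.001, -0.004]]
```

Request:
{"api": "play_rows", "payload": {
  "offset": [
    [-4,0,14],
    [-9,0,27],
    [-13,0,40],
    [-13,0,57],
    [-13,0,74],
    [-13,0,91],
    [-13,0,107],
    [-13,0,124],
    [-13,0,124]
  ],
  "turn": [
    [0,0,0],
    [0,0,0],
    [0,0,0],
    [0,0,0],
    [0,0,0],
    [0,0,0],
    [0,0,0],
    [0,0,0],
    [0,0,0]
  ],
  "claw": [55,55,55,55,55,55,55,55,55]
}}

```text
t: 4.42
ee_pos: [0.4251, -0.2844, 0.0303]
orientation: [0.96, 0.109, 0.257, -0.031]
contact_force: [0.6, -0.3, 0.7]
width: 0.551
```

Run:
```python
from h import *
her()
a=grab_frame('top'); b=grab_frame('scene')
out=np.hstack([cv2.resize(a[140:240,300:400],(400,400),interpolation=2),cv2.resize(b[175:265,140:230],(400,400),interpolation=2)]); cv2.imwrite('pics/g1.png',out)
```

```text
t 4.42 G [ 0.428  -0.2837  0.0251] her [  13.2   60.  -179.7] j [-1.02  0.29 -0.72  0.37  0.49  1.95] F [ 0.6 -0.3  0.7] w 0.551
```

View pics/g1.png

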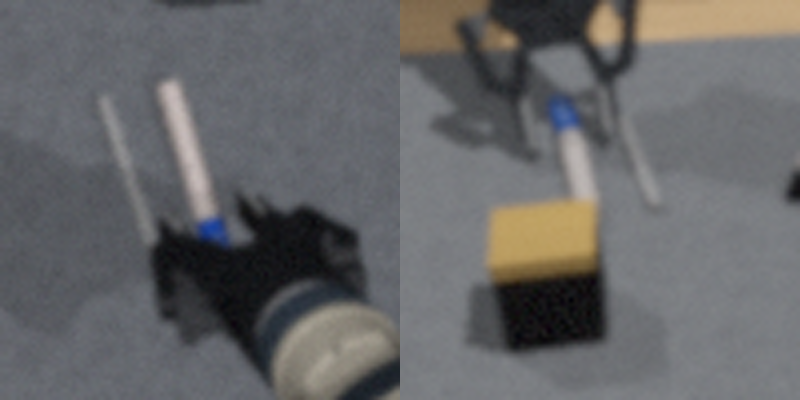

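The serum pen's blue cap lies between the open fingers (left view about (213,232)), and the tweezers are clear to the left. Next I close the fingers and lift.

Request:
{"api": "play_rows", "payload": {
  "offset": [
    [0,0,0],
    [0,0,0],
    [0,0,0],
    [0,0,0],
    [0,0,0],
    [0,0,0]
  ],
  "turn": [
    [0,0,0],
    [0,0,0],
    [0,0,0],
    [0,0,0],
    [0,0,0],
    [0,0,0]
  ],
  "claw": [15,15,15,15,15,15],
  "force": 40
}}

```text
t: 5.28
ee_pos: [0.4252, -0.2855, 0.032]
orientation: [0.96, 0.109, 0.258, -0.029]
contact_force: [-2.8, -0.9, 7.2]
width: 0.199
```

```bash
sed -i "s/    prev=(p0+R0/    wps[0]=list(wps[0]); wps[0][2]+=360*round((wps[1][3]-wps[0][2])\/360) if wps[1][3]==180 or wps[1][3]==-180 else 0\n    prev=(p0+R0/" h.py
python3 - <<'E'
from h import *
c=list(her()); c[2]%=360
plan([c,([.42,-.26,.16],13,60,180,4),([.46,-.16,.28],5,45,90,10),([.55,-.03,.26],0,30,0,10)],rnd=0)
E
```

```text
t 5.28 G [ 0.4281 -0.2848  0.0268] her [ 12.9  59.9 180. ] j [-1.02  0.29 -0.72  0.37  0.49  1.95] F [-2.8 -0.9  7.2] w 0.199
offset [[16.0, -6.0, -29.0], [32.0, -13.0, -58.0], [49.0, -19.0, -87.0], [65.0, -26.0, -116.0], [76.0, -35.0, -124.0], [87.0, -44.0, -131.0], [98.0, -53.0, -138.0], [109.0, -62.0, -146.0], [121.0, -70.0, -153.0], [132.0, -79.0, -160.0]] 
turn [[0.0, -0.0, -0.0], [0.0, -0.001, -0.001], [0.001, -0.001, -0.001], [0.001, -0.002, -0.001], [-0.008, 0.024, -0.146], [-0.021, 0.048, -0.292], [-0.039, 0.07, -0.437], [-0.061, 0.09, -0.582], [-0.086, 0.107, -0.728], [-0.116, 0.121, -0.873]]
offset [[143.0, -88.0, -167.0], [154.0, -97.0, -175.0], [165.0, -106.0, -182.0], [177.0, -115.0, -189.0], [185.0, -126.0, -182.0], [194.0, -137.0, -174.0], [203.0, -147.0, -166.0], [212.0, -158.0, -159.0], [221.0, -169.0, -151.0], [230.0, -179.0, -143.0]] 
turn [[-0.148, 0.131, -1.018], [-0.185, 0.137, -1.162], [-0.224, 0.139, -1.307], [-0.266, 0.136, -1.451], [-0.308, 0.13, -1.598], [-0.353, 0.118, -1.745], [-0.401, 0.101, -1.891], [-0.45, 0.077, -2.036], [-0.501, 0.047, -2.18], [-0.554, 0.008, -2.323]]
offset [[239.0, -190.0, -136.0], [248.0, -201.0, -128.0], [257.0, -212.0, -120.0], [266.0, -222.0, -113.0]] 
turn [[-0.607, -0.039, -2.463], [-0.661, -0.095, -2.602], [-0.714, -0.161, -2.739], [-0.767, -0.238, -2.872]]
```

Request:
{"api": "play_rows", "payload": {
  "offset": [
    [15,0,-29],
    [32,-13,-58],
    [49,-19,-87],
    [65,-26,-116],
    [76,-35,-124],
    [87,-44,-131],
    [98,-53,-138],
    [109,-62,-146],
    [121,-70,-153],
    [132,-79,-160]
  ],
  "turn": [
    [0,0,0],
    [0,0,0],
    [0,0,0],
    [0,0,0],
    [-0.008,0.024,-0.146],
    [-0.021,0.048,-0.292],
    [-0.039,0.07,-0.437],
    [-0.061,0.09,-0.582],
    [-0.086,0.107,-0.728],
    [-0.116,0.121,-0.873]
  ],
  "claw": [15,15,15,15,15,15,15,15,15,15]
}}

```text
t: 6.52
ee_pos: [0.4405, -0.2005, 0.2371]
orientation: [0.806, 0.489, 0.307, 0.131]
contact_force: [0.4, 0.7, -0.3]
width: 0.197
```

Run:
```python
from h import *
c=list(her()); c[2]%=360
plan([c,([.46,-.16,.28],5,45,90,5),([.55,-.03,.26],0,30,0,10)],rnd=0)
```

```text
t 6.53 G [ 0.4443 -0.2     0.2325] her [  8.1  50.9 125.6] j [-0.93 -0.1  -0.61  0.69  0.59  1.24] F [ 0.4  0.7 -0.3] w 0.197
offset [[11.0, 3.0, -5.0], [23.0, 6.0, -9.0], [34.0, 9.0, -14.0], [46.0, 12.0, -19.0], [57.0, 15.0, -24.0], [71.0, 14.0, -15.0], [84.0, 13.0, -7.0], [98.0, 12.0, 2.0], [111.0, 11.0, 10.0], [125.0, 10.0, 18.0]] 
turn [[-0.021, 0.005, -0.116], [-0.043, 0.007, -0.232], [-0.066, 0.007, -0.348], [-0.088, 0.004, -0.465], [-0.111, -0.003, -0.581], [-0.139, -0.012, -0.732], [-0.167, -0.026, -0.882], [-0.194, -0.044, -1.032], [-0.221, -0.068, -1.182], [-0.246, -0.096, -1.331]]
offset [[138.0, 8.0, 27.0], [152.0, 7.0, 35.0], [165.0, 6.0, 43.0], [179.0, 5.0, 52.0], [192.0, 4.0, 60.0]] 
turn [[-0.269, -0.13, -1.48], [-0.29, -0.169, -1.629], [-0.307, -0.213, -1.777], [-0.322, -0.262, -1.924], [-0.332, -0.317, -2.069]]
```

Request:
{"api": "play_rows", "payload": {
  "offset": [
    [11,3,-5],
    [23,6,-9],
    [34,9,-14],
    [46,12,-19],
    [57,15,-24],
    [71,14,-15],
    [84,13,-7],
    [98,12,2],
    [111,11,10],
    [125,10,18]
  ],
  "turn": [
    [-0.021,0.005,-0.116],
    [-0.043,0.007,-0.232],
    [-0.066,0.007,-0.348],
    [-0.088,0.004,-0.465],
    [-0.111,-0.003,-0.581],
    [-0.139,-0.012,-0.732],
    [-0.167,-0.026,-0.882],
    [-0.194,-0.044,-1.032],
    [-0.221,-0.068,-1.182],
    [-0.246,-0.096,-1.331]
  ],
  "claw": [15,15,15,15,15,15,15,15,15,15]
}}

```text
t: 7.78
ee_pos: [0.5004, -0.0948, 0.2741]
orientation: [0.323, 0.836, 0.177, 0.406]
contact_force: [-0.3, -0.1, -0.8]
width: 0.2
```

Run:
```python
from h import *
c=her()
plan([c,([.56,-.0136,.26],0,30,0,10)],rnd=0)
```

```text
t 7.78 G [ 0.5051 -0.0946  0.2705] her [ 2.5 37.4 44.7] j [-0.63 -0.23 -0.79  0.21  0.52  0.33] F [-0.3 -0.1 -0.8] w 0.2
offset [[4.0, 7.0, 5.0], [7.0, 15.0, 11.0], [11.0, 22.0, 16.0], [15.0, 30.0, 21.0], [18.0, 37.0, 26.0], [22.0, 45.0, 32.0], [26.0, 52.0, 37.0], [29.0, 60.0, 42.0], [33.0, 67.0, 47.0], [37.0, 74.0, 53.0]] 
turn [[-0.006, -0.012, -0.075], [-0.012, -0.024, -0.151], [-0.016, -0.037, -0.227], [-0.019, -0.05, -0.302], [-0.021, -0.064, -0.378], [-0.023, -0.078, -0.453], [-0.023, -0.092, -0.529], [-0.022, -0.107, -0.605], [-0.02, -0.122, -0.68], [-0.017, -0.137, -0.756]]
```

Request:
{"api": "play_rows", "payload": {
  "offset": [
    [4,7,5],
    [7,15,11],
    [11,22,16],
    [15,30,21],
    [18,37,26],
    [22,45,32],
    [26,52,37],
    [29,60,42],
    [33,67,47],
    [37,74,53]
  ],
  "turn": [
    [-0.006,-0.012,-0.075],
    [-0.012,-0.024,-0.151],
    [-0.016,-0.037,-0.227],
    [-0.019,-0.05,-0.302],
    [-0.021,-0.064,-0.378],
    [-0.023,-0.078,-0.453],
    [-0.023,-0.092,-0.529],
    [-0.022,-0.107,-0.605],
    [-0.02,-0.122,-0.68],
    [-0.017,-0.137,-0.756]
  ],
  "claw": [15,15,15,15,15,15,15,15,15,15]
}}

```text
t: 9.02
ee_pos: [0.5545, -0.0135, 0.2624]
orientation: [-0.001, 0.866, -0.001, 0.5]
contact_force: [0.1, -0.9, -0.9]
width: 0.198
```

Run:
```python
from h import *
c=her()
plan([c,([.6412,-.0136,.225],0,30,0,4)],rnd=0)
for cam in('top','scene'):
    f=grab_frame(cam)
    for d in silhouettes('serum_mid',cam)[:2]: 
        v,u=np.nonzero(d['mask']);print(cam,round(d['score'],2),d['mask'].sum(),u.min(),u.max(),v.min(),v.max(),np.round(d['centre']))
    cv2.imwrite(f'pics/c_{cam}.png',f)
a=cv2.imread('pics/c_top.png');b=cv2.imread('pics/c_scene.png')
out=np.hstack([cv2.resize(a[85:185,195:295],(400,400),interpolation=2),cv2.resize(b[150:270,215:335],(400,400),interpolation=2)]); cv2.imwrite('pics/c1.png',out)
```

```text
t 9.03 G [ 0.5597 -0.0135  0.2594] her [ 0.  30.  -0.1] j [-0.31 -0.14 -0.92 -0.23  0.26 -0.16] F [ 0.1 -0.9 -0.9] w 0.198
offset [[-3.0, -0.0, 22.0], [-5.0, -0.0, 44.0], [-8.0, -0.0, 66.0], [-11.0, -0.0, 88.0]] 
turn [[0.0, 0.0, 0.001], [0.0, 0.0, 0.001], [0.0, 0.0, 0.002], [0.0, 0.001, 0.003]]
top 0.65 154 249 257 113 135 [253. 125.]
scene 0.65 375 260 267 136 188 [264. 163.]
```

View pics/c1.png

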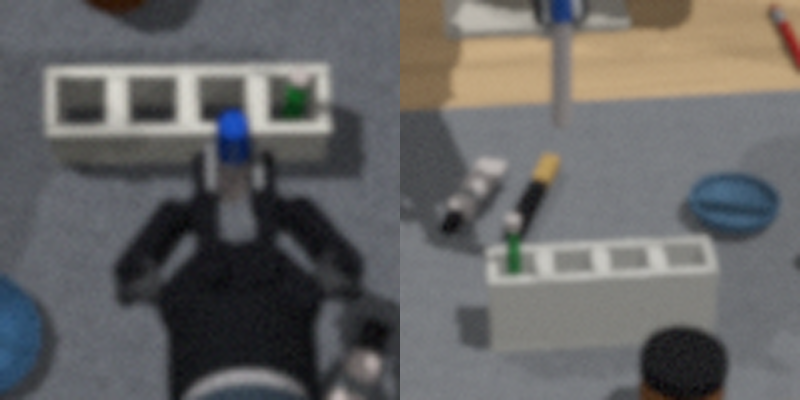

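Run:
```python
from h import *
G=np.array([.5597,-.0135,.2594])
for z in(.1594,.3094):
    P=[G[0]+.0145,G[1],z]; print(z,proj(P,'scene').round(1),proj(P,'top').round(1))
```

```text
0.1594 [[263.  186.4]] [[251.7 133.1]]
0.3094 [[262.7 136.5]] [[252.9 116.3]]
```

The pen hangs vertically with its cap up, and its foot projects where predicted. I'll move it over the well at y=-23 mm and lower it.

Request:
{"api": "play_rows", "payload": {
  "offset": [
    [-3,0,22],
    [-5,0,44],
    [-8,0,66],
    [-11,0,88],
    [-11,0,88],
    [4,0,97],
    [20,0,106],
    [35,0,115],
    [53,0,125],
    [53,0,125]
  ],
  "turn": [
    [0,0,0],
    [0,0,0],
    [0,0,0],
    [0,0,0],
    [0,0,0],
    [0,0,0],
    [0,0,0],
    [0,0,0],
    [0,0,0],
    [0,0,0]
  ],
  "claw": [15,15,15,15,15,15,15,15,15,15]
}}

```text
t: 10.48
ee_pos: [0.635, -0.0136, 0.1525]
orientation: [0.001, 0.867, 0.001, 0.498]
contact_force: [0.3, 1.0, -0.6]
width: 0.197
```

Run:
```python
from h import *
c=her()
plan([c,([.6412,-.0136,.112],0,30,0,4)],rnd=1)
```

```text
t 10.47 G [ 0.6402 -0.0136  0.1494] her [ 0.1 30.2  0.2] j [-0.24  0.22 -0.96 -0.64  0.21 -0.12] F [ 0.3  1.  -0.6] w 0.197
offset [[8.0, -0.0, 4.9], [15.9, -0.0, 9.8], [23.9, -0.1, 14.8], [31.9, -0.1, 19.7]] 
turn [[0.0, -0.001, -0.001], [0.0, -0.002, -0.001], [0.001, -0.003, -0.002], [0.001, -0.004, -0.003]]
```

Request:
{"api": "play_rows", "payload": {
  "offset": [
    [8,0,5],
    [16,0,10],
    [24,0,15],
    [32,0,20],
    [32,0,20]
  ],
  "turn": [
    [0,0,0],
    [0,0,0],
    [0,0,0],
    [0,0,0],
    [0,0,0]
  ],
  "claw": [15,15,15,15,15]
}}

```text
t: 11.1
ee_pos: [0.6361, -0.0135, 0.1136]
orientation: [0.001, 0.867, 0.001, 0.498]
contact_force: [0.7, -0.5, -0.2]
width: 0.204
```

Request:
{"api": "play_rows", "payload": {
  "offset": [
    [0,0,0],
    [0,0,0],
    [0,0,0],
    [0,0,-15],
    [0,0,-35],
    [0,0,-60],
    [0,0,-90],
    [0,0,-120]
  ],
  "turn": [
    [0,0,0],
    [0,0,0],
    [0,0,0],
    [0,0,0],
    [0,0,0],
    [0,0,0],
    [0,0,0],
    [0,0,0]
  ],
  "claw": [34,34,34,34,34,34,34,34]
}}

```text
t: 12.1
ee_pos: [0.5459, -0.0152, 0.1924]
orientation: [0.0, 0.873, 0.002, 0.487]
contact_force: [-0.1, -0.3, -0.3]
width: 0.342
```

Run:
```python
from h import *
c=her()
for cam in('top','scene'):
    cv2.imwrite(f'pics/d_{cam}.png',grab_frame(cam))
    for d in silhouettes('serum_mid',cam)[:2]: 
        v,u=np.nonzero(d['mask']);print(cam,round(d['score'],2),d['mask'].sum(),u.min(),u.max(),v.min(),v.max(),np.round(d['centre']))
    print(proj([[.6557,-.0136,.159],[.6557,-.0136,.077]],cam).round(1))
a=cv2.imread('pics/d_top.png');b=cv2.imread('pics/d_scene.png')
out=np.hstack([cv2.resize(a[85:185,195:295],(400,400),interpolation=2),cv2.resize(b[150:270,215:335],(400,400),interpolation=2)]); cv2.imwrite('pics/d1.png',out)
# next: mascara
f=np.array([np.cos(np.radians(-20.7)),np.sin(np.radians(-20.7))]); p=np.array([.4727,-.0339])-.035*f; print('mascara G',p)
```

```text
t 12.1 G [ 0.551  -0.0152  0.1893] her [ 0.3 31.7  0.3] j [-0.32 -0.03 -1.04 -0.44  0.27 -0.17] F [-0.1 -0.3 -0.3] w 0.342
[[250.7 100.2]
 [250.3 109.8]]
scene 0.5 220 262 270 202 231 [266. 219.]
[[266.  203. ]
 [266.  227.8]]
mascara G [ 0.43995946 -0.02152838]
```

View pics/d1.png

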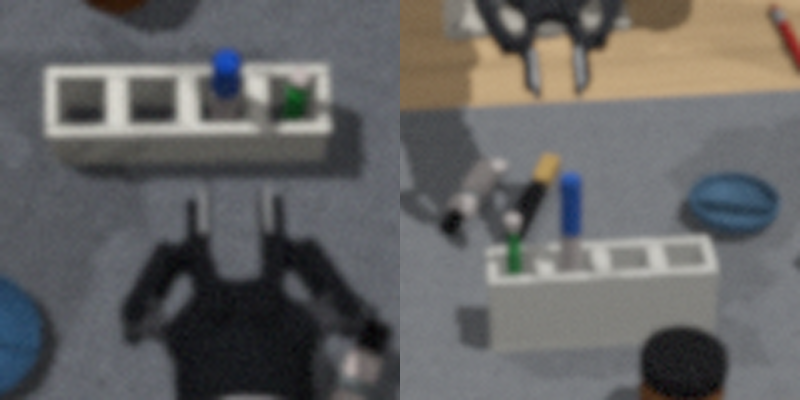

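The serum pen stands in the well next to the wand, upright and released. The mascara is next.

Run:
```python
from h import *
c=her()
plan([c,([.52,-.02,.25],-10,60,-90,10),([.425,-.016,.16],-20.7,60,-180,10)],rnd=0)
```

```text
t 12.3 G [ 0.5521 -0.0156  0.1896] her [ 0.2 31.5  0.3] j [-0.32 -0.02 -1.04 -0.44  0.27 -0.17] F [ 0.5  0.2 -0.3] w 0.337
offset [[-4.0, -0.0, -6.0], [-8.0, -1.0, -12.0], [-11.0, -1.0, -18.0], [-15.0, -1.0, -23.0], [-19.0, -2.0, -29.0], [-23.0, -2.0, -35.0], [-26.0, -2.0, -41.0], [-30.0, -3.0, -47.0], [-34.0, -3.0, -52.0], [-38.0, -4.0, -58.0]] 
turn [[0.011, 0.051, -0.148], [0.014, 0.103, -0.295], [0.008, 0.156, -0.44], [-0.007, 0.21, -0.585], [-0.03, 0.262, -0.727], [-0.063, 0.313, -0.868], [-0.105, 0.361, -1.007], [-0.156, 0.405, -1.144], [-0.216, 0.445, -1.278], [-0.284, 0.479, -1.41]]
offset [[-25.0, -3.0, -62.0], [-12.0, -3.0, -65.0], [0.0, -2.0, -68.0], [13.0, -2.0, -72.0], [26.0, -1.0, -75.0], [38.0, -1.0, -78.0], [51.0, -1.0, -82.0], [63.0, -0.0, -85.0], [76.0, 0.0, -89.0], [89.0, 1.0, -92.0]] 
turn [[-0.317, 0.475, -1.549], [-0.352, 0.469, -1.687], [-0.388, 0.463, -1.825], [-0.425, 0.455, -1.963], [-0.465, 0.446, -2.1], [-0.507, 0.435, -2.236], [-0.552, 0.423, -2.372], [-0.599, 0.408, -2.507], [-0.649, 0.39, -2.641], [-0.703, 0.37, -2.774]]
```

Request:
{"api": "play_rows", "payload": {
  "offset": [
    [-4,0,-6],
    [-8,-1,-12],
    [-11,-1,-18],
    [-15,-1,-23],
    [-19,-2,-29],
    [-23,-2,-35],
    [-26,-2,-41],
    [-30,-3,-47],
    [-34,-3,-52],
    [-38,-4,-58]
  ],
  "turn": [
    [0.011,0.051,-0.148],
    [0.014,0.103,-0.295],
    [0.008,0.156,-0.44],
    [-0.007,0.21,-0.585],
    [-0.03,0.262,-0.727],
    [-0.063,0.313,-0.868],
    [-0.105,0.361,-1.007],
    [-0.156,0.405,-1.144],
    [-0.216,0.445,-1.278],
    [-0.284,0.479,-1.41]
  ],
  "claw": [50,50,50,50,50,50,50,50,50,50]
}}

```text
t: 13.55
ee_pos: [0.5176, -0.0198, 0.2541]
orientation: [-0.623, 0.739, -0.198, 0.165]
contact_force: [0.0, -0.0, 1.0]
width: 0.503
```

Run:
```python
from h import *
c=her()
plan([c,([.425,-.016,.16],-20.7,60,-180.001,10)],rnd=0)
```

```text
t 13.55 G [ 0.5206 -0.0203  0.2489] her [-10.   60.2 -90.3] j [-0.21 -0.09 -0.5   0.64  0.02 -1.61] F [ 0. -0.  1.] w 0.503
offset [[1.0, 13.0, 3.0], [2.0, 25.0, 6.0], [3.0, 38.0, 9.0], [4.0, 51.0, 12.0], [6.0, 63.0, 15.0], [7.0, 76.0, 18.0], [8.0, 89.0, 21.0], [9.0, 101.0, 24.0], [10.0, 114.0, 27.0], [11.0, 127.0, 30.0]] 
turn [[-0.0, 0.009, -0.14], [-0.002, 0.018, -0.281], [-0.006, 0.027, -0.421], [-0.011, 0.036, -0.561], [-0.017, 0.044, -0.702], [-0.024, 0.052, -0.842], [-0.033, 0.059, -0.982], [-0.044, 0.065, -1.122], [-0.056, 0.07, -1.263], [-0.069, 0.074, -1.403]]
```

Request:
{"api": "play_rows", "payload": {
  "offset": [
    [1,13,3],
    [2,25,6],
    [3,38,9],
    [4,51,12],
    [6,63,15],
    [7,76,18],
    [8,89,21],
    [9,101,24],
    [10,114,27],
    [11,127,30]
  ],
  "turn": [
    [0,0.009,-0.14],
    [-0.002,0.018,-0.281],
    [-0.006,0.027,-0.421],
    [-0.011,0.036,-0.561],
    [-0.017,0.044,-0.702],
    [-0.024,0.052,-0.842],
    [-0.033,0.059,-0.982],
    [-0.044,0.065,-1.122],
    [-0.056,0.07,-1.263],
    [-0.069,0.074,-1.403]
  ],
  "claw": [50,50,50,50,50,50,50,50,50,50]
}}

```text
t: 14.8
ee_pos: [0.4215, -0.0146, 0.1635]
orientation: [0.951, -0.171, 0.254, 0.047]
contact_force: [1.0, -0.2, 0.2]
width: 0.501
```

Run:
```python
from h import *
c=her()
plan([c,([.409,-.0097,.085],-20.7,60,-180,4),([.440,-.0215,.0255],-20.7,60,-180,5)],rnd=1)
```

```text
t 14.8 G [ 0.4243 -0.0157  0.1583] her [-20.8  60.1 179.6] j [-0.17 -0.17 -0.82  0.41 -0.09 -2.98] F [ 1.  -0.2  0.2] w 0.501
offset [[-12.7, -0.1, 13.8], [-25.4, -0.2, 27.7], [-38.1, -0.4, 41.5], [-50.8, -0.5, 55.3], [-51.0, -0.5, 68.9], [-51.2, -0.5, 82.6], [-51.4, -0.5, 96.2], [-51.5, -0.5, 109.8], [-51.7, -0.5, 123.4]] 
turn [[0.0, 0.0, 0.001], [0.0, 0.001, 0.003], [0.001, 0.001, 0.004], [0.001, 0.002, 0.005], [0.001, 0.002, 0.005], [0.001, 0.002, 0.005], [0.001, 0.002, 0.005], [0.001, 0.002, 0.005], [0.001, 0.002, 0.005]]
```

Request:
{"api": "play_rows", "payload": {
  "offset": [
    [-7,0,18],
    [-15,0,35],
    [-22,0,53],
    [-30,0,71],
    [-37,0,88],
    [-44,0,106],
    [-52,0,123],
    [-52,0,123]
  ],
  "turn": [
    [0,0,0],
    [0,0,0],
    [0,0,0],
    [0,0,0],
    [0,0,0],
    [0,0,0],
    [0,0,0],
    [0,0,0]
  ],
  "claw": [50,50,50,50,50,50,50,50]
}}

```text
t: 15.8
ee_pos: [0.4391, -0.0203, 0.0315]
orientation: [0.952, -0.171, 0.25, 0.048]
contact_force: [-0.6, 0.9, 0.6]
width: 0.502
```

Run:
```python
from h import *
her()
a=grab_frame('top'); b=grab_frame('scene')
out=np.hstack([cv2.resize(a[140:240,210:310],(400,400),interpolation=2),cv2.resize(b[170:260,210:300],(400,400),interpolation=2)]); cv2.imwrite('pics/g2.png',out)
```

```text
t 15.8 G [ 0.4419 -0.0214  0.0263] her [-21.   60.5 179.4] j [-0.18  0.12 -1.04 -0.1  -0.09 -2.99] F [-0.6  0.9  0.6] w 0.502
```

View pics/g2.png

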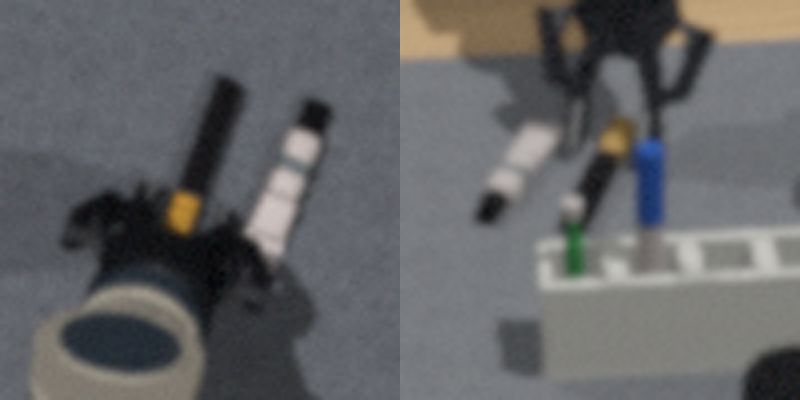

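The mascara's gold cap is between the fingers (left view about (183,212)), and the cream tube is just outside the right finger and untouched. I close and lift.

Request:
{"api": "play_rows", "payload": {
  "offset": [
    [0,0,0],
    [0,0,0],
    [0,0,0],
    [0,0,0],
    [0,0,0],
    [15,0,-25],
    [30,0,-50],
    [50,0,-85],
    [70,0,-120],
    [85,0,-145]
  ],
  "turn": [
    [0,0,0],
    [0,0,0],
    [0,0,0],
    [0,0,0],
    [0,0,0],
    [0,0,0],
    [0,0,0],
    [0,0,0],
    [0,0,0],
    [0,0,0]
  ],
  "claw": [15,15,15,15,15,15,15,15,15,15],
  "force": 40
}}

```text
t: 17.15
ee_pos: [0.4411, -0.0203, 0.2026]
orientation: [0.951, -0.171, 0.252, 0.048]
contact_force: [0.8, -0.9, 0.2]
width: 0.195
```

Run:
```python
from h import *
c=list(her()); c[2]-=360*(c[2]>0)
plan([c,([.50,.0,.28],-10,55,-90,10),([.56,.0324,.27],0,30,0,10)],rnd=0)
```

```text
t 17.15 G [ 0.4439 -0.0213  0.1974] her [-20.9  60.3 179.5] j [-0.18 -0.17 -0.71  0.53 -0.09 -2.99] F [ 0.8 -0.9  0.2] w 0.195
offset [[8.0, -4.0, -5.0], [16.0, -8.0, -10.0], [24.0, -12.0, -15.0], [32.0, -15.0, -20.0], [40.0, -19.0, -25.0], [48.0, -23.0, -30.0], [56.0, -27.0, -35.0], [64.0, -31.0, -40.0], [72.0, -35.0, -45.0], [80.0, -39.0, -50.0]] 
turn [[0.01, 0.009, 0.141], [0.022, 0.016, 0.283], [0.035, 0.021, 0.425], [0.049, 0.024, 0.566], [0.064, 0.025, 0.708], [0.08, 0.024, 0.85], [0.097, 0.02, 0.991], [0.114, 0.014, 1.133], [0.132, 0.005, 1.274], [0.149, -0.007, 1.416]]
offset [[83.0, -44.0, -46.0], [86.0, -49.0, -43.0], [89.0, -54.0, -40.0], [92.0, -59.0, -37.0], [96.0, -64.0, -34.0], [99.0, -69.0, -31.0], [102.0, -74.0, -27.0], [105.0, -79.0, -24.0], [108.0, -84.0, -21.0], [112.0, -89.0, -18.0]] 
turn [[0.197, 0.001, 1.558], [0.25, 0.002, 1.7], [0.306, -0.006, 1.841], [0.366, -0.023, 1.98], [0.428, -0.05, 2.118], [0.493, -0.088, 2.254], [0.558, -0.138, 2.388], [0.624, -0.201, 2.518], [0.688, -0.278, 2.645], [0.751, -0.37, 2.768]]
```

Request:
{"api": "play_rows", "payload": {
  "offset": [
    [8,-4,-5],
    [16,-8,-10],
    [24,-12,-15],
    [32,-15,-20],
    [40,-19,-25],
    [48,-23,-30],
    [56,-27,-35],
    [64,-31,-40],
    [72,-35,-45],
    [80,-39,-50]
  ],
  "turn": [
    [0.01,0.009,0.141],
    [0.022,0.016,0.283],
    [0.035,0.021,0.425],
    [0.049,0.024,0.566],
    [0.064,0.025,0.708],
    [0.08,0.024,0.85],
    [0.097,0.02,0.991],
    [0.114,0.014,1.133],
    [0.132,0.005,1.274],
    [0.149,-0.007,1.416]
  ],
  "claw": [15,15,15,15,15,15,15,15,15,15]
}}

```text
t: 18.4
ee_pos: [0.4967, 0.0011, 0.2856]
orientation: [-0.611, 0.732, -0.23, 0.194]
contact_force: [-0.6, -0.5, -0.0]
width: 0.199
```

Run:
```python
from h import *
c=her()
plan([c,([.56,.0324,.27],0,30,0,10)],rnd=0)
```

```text
t 18.4 G [5.001e-01 5.000e-04 2.807e-01] her [-10.   55.  -89.7] j [-0.16 -0.18 -0.54  0.6  -0.01 -1.56] F [-0.6 -0.5 -0. ] w 0.199
offset [[-4.0, -3.0, 4.0], [-8.0, -7.0, 8.0], [-12.0, -10.0, 12.0], [-17.0, -14.0, 16.0], [-21.0, -17.0, 20.0], [-25.0, -21.0, 24.0], [-29.0, -24.0, 28.0], [-33.0, -28.0, 32.0], [-37.0, -31.0, 36.0], [-41.0, -35.0, 40.0]] 
turn [[0.043, -0.014, 0.142], [0.083, -0.035, 0.285], [0.12, -0.063, 0.428], [0.154, -0.099, 0.571], [0.183, -0.14, 0.714], [0.207, -0.188, 0.856], [0.225, -0.242, 0.998], [0.236, -0.302, 1.139], [0.24, -0.367, 1.279], [0.235, -0.436, 1.418]]
```

Request:
{"api": "play_rows", "payload": {
  "offset": [
    [-4,-3,4],
    [-8,-7,8],
    [-12,-10,12],
    [-17,-14,16],
    [-21,-17,20],
    [-25,-21,24],
    [-29,-24,28],
    [-33,-28,32],
    [-37,-31,36],
    [-41,-35,40]
  ],
  "turn": [
    [0.043,-0.014,0.142],
    [0.083,-0.035,0.285],
    [0.12,-0.063,0.428],
    [0.154,-0.099,0.571],
    [0.183,-0.14,0.714],
    [0.207,-0.188,0.856],
    [0.225,-0.242,0.998],
    [0.236,-0.302,1.139],
    [0.24,-0.367,1.279],
    [0.235,-0.436,1.418]
  ],
  "claw": [15,15,15,15,15,15,15,15,15,15]
}}

```text
t: 19.65
ee_pos: [0.5546, 0.0324, 0.2728]
orientation: [0.002, 0.866, 0.001, 0.5]
contact_force: [1.1, 0.2, -0.4]
width: 0.2
```

Run:
```python
from h import *
c=her(); s=ctrl.observe()
for cam in('scene','top'):
    grab_frame(cam)
    for d in silhouettes('mascara_mid',cam)[:2]: 
        v,u=np.nonzero(d['mask']);print(cam,round(d['score'],2),d['mask'].sum(),u.min(),u.max(),v.min(),v.max(),np.round(d['centre']),'lowest cols',u[v>=v.max()-3].mean(),'top cols',u[v<=v.min()+3].mean())
    G=s['ee_pos']+R.from_quat(s['orientation']).apply([0,0,.006])
    print(proj([[G[0]+.0145,G[1],G[2]-.098],[G[0]+.0145,G[1],G[2]+.032]],cam).round(1))
plan([c,([.6415,.0324,.225],0,30,0,4),([.6415,.0324,.15],0,30,0,5)],rnd=0)
```

```text
t 19.65 G [0.5598 0.0324 0.2698] her [ 0.  30.   0.3] j [-0.16 -0.16 -0.9  -0.21  0.14 -0.08] F [ 1.1  0.2 -0.4] w 0.2
scene 0.76 294 277 284 139 182 [282. 160.] lowest cols 280.0 top cols 280.6666666666667
[[279.5 181.7]
 [280.5 138.5]]
top 0.63 153 228 235 114 135 [231. 124.] lowest cols 232.2 top cols 231.28571428571428
[[232.4 132.3]
 [230.6 117.8]]
offset [[-1.0, 0.0, 23.0], [-1.0, 0.0, 47.0], [-2.0, 0.0, 70.0], [-2.0, 0.0, 93.0], [11.0, 0.0, 101.0], [24.0, 0.0, 108.0], [36.0, 0.0, 116.0], [49.0, 0.0, 123.0], [62.0, 0.0, 131.0]] 
turn [[-0.001, -0.003, 0.007], [-0.001, -0.002, 0.006], [-0.001, -0.002, 0.005], [-0.001, -0.002, 0.004], [-0.001, -0.002, 0.004], [-0.001, -0.002, 0.004], [-0.001, -0.002, 0.004], [-0.001, -0.002, 0.004], [-0.001, -0.002, 0.004]]
```

Request:
{"api": "play_rows", "payload": {
  "offset": [
    [-1,0,23],
    [-1,0,47],
    [-2,0,70],
    [-2,0,93],
    [-2,0,93],
    [11,0,101],
    [24,0,108],
    [36,0,116],
    [49,0,123],
    [62,0,131]
  ],
  "turn": [
    [0,0,0],
    [0,0,0],
    [0,0,0],
    [0,0,0],
    [0,0,0],
    [0,0,0],
    [0,0,0],
    [0,0,0],
    [0,0,0],
    [0,0,0]
  ],
  "claw": [15,15,15,15,15,15,15,15,15,15]
}}

```text
t: 21.1
ee_pos: [0.6364, 0.0319, 0.1538]
orientation: [-0.002, 0.866, -0.002, 0.499]
contact_force: [0.1, 0.2, -0.5]
width: 0.196
```

Run:
```python
from h import *
c=her()
plan([c,([.6415,.0324,.110],0,30,0,4)],rnd=1)
```

```text
t 21.1 G [0.6416 0.0319 0.1508] her [-0.1 30.1 -0.4] j [-0.13  0.22 -0.96 -0.66  0.11 -0.07] F [ 0.1  0.2 -0.5] w 0.196
offset [[8.8, 0.2, 5.1], [17.7, 0.4, 10.2], [26.5, 0.5, 15.2], [35.3, 0.7, 20.3]] 
turn [[-0.0, -0.0, 0.001], [-0.0, -0.001, 0.003], [-0.001, -0.001, 0.004], [-0.001, -0.001, 0.006]]
```

Request:
{"api": "play_rows", "payload": {
  "offset": [
    [9,0,5],
    [18,0,10],
    [26,0,15],
    [35,0,20],
    [35,0,20]
  ],
  "turn": [
    [0,0,0],
    [0,0,0],
    [0,0,0],
    [0,0,0],
    [0,0,0]
  ],
  "claw": [15,15,15,15,15]
}}

```text
t: 21.72
ee_pos: [0.6359, 0.0317, 0.1129]
orientation: [-0.003, 0.867, -0.002, 0.499]
contact_force: [0.2, -1.0, -0.3]
width: 0.195
```

Request:
{"api": "play_rows", "payload": {
  "offset": [
    [0,0,0],
    [0,0,0],
    [0,0,0],
    [0,0,-15],
    [0,0,-35],
    [0,0,-60],
    [0,0,-80],
    [-30,0,-85],
    [-60,0,-85]
  ],
  "turn": [
    [0,0,0],
    [0,0,0],
    [0,0,0],
    [0,0,0],
    [0,0,0],
    [0,0,0],
    [0,0,0],
    [0,0,0],
    [0,0,0]
  ],
  "claw": [33,33,33,33,33,33,33,33,33]
}}

```text
t: 22.85
ee_pos: [0.5902, 0.0323, 0.2069]
orientation: [-0.002, 0.867, -0.002, 0.498]
contact_force: [0.5, -0.3, -0.2]
width: 0.332
```

Run:
```python
from h import *
c=her()
for n,P in(('mascara_mid',[[.6563,.0324,.139],[.6563,.0324,.077]]),('serum_mid',[[.6557,-.0136,.159],[.6557,-.0136,.077]])):
  grab_frame('scene')
  for d in silhouettes(n,'scene')[:2]: 
    v,u=np.nonzero(d['mask']);print(n,round(d['score'],2),d['mask'].sum(),u.min(),u.max(),v.min(),v.max(),np.round(d['centre']))
  print(proj(P,'scene').round(1))
grab_frame('top')
for d in silhouettes('brush_mid','top')[:2]:
    r=maskrect(d['mask'],.010); P=r[3]; w=np.linalg.svd(P-P.mean(0),full_matrices=False)[2][0]; w*=np.sign(w[0]); print(r[:3],P.mean(0),np.degrees(np.arctan2(w[1],w[0])),(P@w).min(),(P@w).max(), P.mean(0)@w)
```

```text
t 22.85 G [0.5954 0.0323 0.2039] her [-0.1 30.3 -0.4] j [-0.14  0.03 -0.96 -0.46  0.12 -0.08] F [ 0.5 -0.3 -0.2] w 0.332
mascara_mid 0.68 152 280 286 208 230 [282. 220.]
[[283.4 208.4]
 [282.8 226.9]]
serum_mid 0.7 257 262 270 201 232 [266. 218.]
[[266.  203. ]
 [266.  227.8]]
(array([386.49978638, 312.39221191]), (167.82797241210938, 19.601825714111328), 11.075934410095215) [0.39130099 0.31368495] 10.35228513322159 0.3524269326181313 0.5202816427796403 0.4413003632015351
```

The mascara stands in its well and the serum is unchanged. The brush is last.

Run:
```python
from h import *
c=her()
plan([c,([.47,.15,.27],5,55,-90,10)],rnd=0)
```

```text
t 23.15 G [0.5966 0.0323 0.2034] her [-0.  30.3 -0.4] j [-0.14  0.03 -0.96 -0.46  0.12 -0.08] F [0.  0.1 0.2] w 0.328
offset [[0.0, 12.0, -14.0], [1.0, 23.0, -29.0], [1.0, 35.0, -43.0], [1.0, 47.0, -57.0], [1.0, 59.0, -71.0], [2.0, 70.0, -86.0], [2.0, 82.0, -100.0], [2.0, 94.0, -114.0], [3.0, 106.0, -128.0], [3.0, 117.0, -142.0]] 
turn [[-0.011, 0.042, -0.161], [-0.029, 0.083, -0.322], [-0.053, 0.122, -0.483], [-0.083, 0.158, -0.644], [-0.12, 0.19, -0.805], [-0.162, 0.22, -0.965], [-0.211, 0.245, -1.125], [-0.266, 0.265, -1.283], [-0.327, 0.279, -1.441], [-0.394, 0.288, -1.597]]
```

Request:
{"api": "play_rows", "payload": {
  "offset": [
    [0,12,-14],
    [1,23,-29],
    [1,35,-43],
    [1,47,-57],
    [1,59,-71],
    [2,70,-86],
    [2,82,-100],
    [2,94,-114],
    [3,106,-128],
    [3,117,-142]
  ],
  "turn": [
    [-0.011,0.042,-0.161],
    [-0.029,0.083,-0.322],
    [-0.053,0.122,-0.483],
    [-0.083,0.158,-0.644],
    [-0.12,0.19,-0.805],
    [-0.162,0.22,-0.965],
    [-0.211,0.245,-1.125],
    [-0.266,0.265,-1.283],
    [-0.327,0.279,-1.441],
    [-0.394,0.288,-1.597]
  ],
  "claw": [50,50,50,50,50,50,50,50,50,50]
}}

```text
t: 24.4
ee_pos: [0.4658, 0.1496, 0.2733]
orientation: [0.706, -0.643, 0.202, -0.22]
contact_force: [0.6, 0.3, -0.4]
width: 0.502
```

Run:
```python
from h import *
c=her()
plan([c,([.355,.305,.16],10,60,-180.001,10)],rnd=0)
```

```text
t 24.4 G [0.4692 0.1499 0.2683] her [  5.   55.2 -90.3] j [ 0.16 -0.19 -0.57  0.58 -0.04 -1.51] F [ 0.6  0.3 -0.4] w 0.502
offset [[-17.0, 14.0, 3.0], [-33.0, 29.0, 6.0], [-50.0, 43.0, 10.0], [-66.0, 57.0, 13.0], [-83.0, 71.0, 16.0], [-99.0, 86.0, 19.0], [-116.0, 100.0, 22.0], [-132.0, 114.0, 26.0], [-149.0, 128.0, 29.0], [-165.0, 143.0, 32.0]] 
turn [[-0.008, -0.006, -0.164], [-0.015, -0.012, -0.327], [-0.021, -0.02, -0.491], [-0.026, -0.029, -0.655], [-0.03, -0.039, -0.819], [-0.033, -0.05, -0.982], [-0.034, -0.062, -1.146], [-0.034, -0.075, -1.31], [-0.032, -0.088, -1.474], [-0.029, -0.103, -1.637]]
```

Request:
{"api": "play_rows", "payload": {
  "offset": [
    [-17,14,3],
    [-33,29,6],
    [-50,43,10],
    [-66,57,13],
    [-83,71,16],
    [-99,86,19],
    [-116,100,22],
    [-132,114,26],
    [-149,128,29],
    [-165,143,32]
  ],
  "turn": [
    [-0.008,-0.006,-0.164],
    [-0.015,-0.012,-0.327],
    [-0.021,-0.02,-0.491],
    [-0.026,-0.029,-0.655],
    [-0.03,-0.039,-0.819],
    [-0.033,-0.05,-0.982],
    [-0.034,-0.062,-1.146],
    [-0.034,-0.075,-1.31],
    [-0.032,-0.088,-1.474],
    [-0.029,-0.103,-1.637]
  ],
  "claw": [50,50,50,50,50,50,50,50,50,50]
}}

```text
t: 25.65
ee_pos: [0.3508, 0.3043, 0.1632]
orientation: [0.962, 0.087, 0.257, -0.021]
contact_force: [0.6, -0.5, 0.9]
width: 0.499
```

Run:
```python
from h import *
c=her()
plan([c,([.3717,.3094,.0250],10,60,-180,8)],rnd=0)
```

```text
t 25.65 G [0.3537 0.3049 0.158 ] her [  9.9  60.1 179.6] j [ 0.67 -0.05 -0.72  0.44 -0.24 -2.71] F [ 0.6 -0.5  0.9] w 0.499
offset [[-6.0, -0.0, 16.0], [-13.0, -0.0, 31.0], [-19.0, -1.0, 47.0], [-25.0, -1.0, 62.0], [-31.0, -1.0, 78.0], [-38.0, -1.0, 93.0], [-44.0, -1.0, 109.0], [-50.0, -2.0, 125.0]] 
turn [[0.0, 0.0, 0.001], [0.0, 0.001, 0.001], [0.0, 0.001, 0.002], [0.0, 0.001, 0.003], [0.0, 0.002, 0.003], [0.001, 0.002, 0.004], [0.001, 0.002, 0.005], [0.001, 0.003, 0.006]]
```

Request:
{"api": "play_rows", "payload": {
  "offset": [
    [-6,0,16],
    [-13,0,31],
    [-19,-1,47],
    [-25,-1,62],
    [-31,-1,78],
    [-38,-1,93],
    [-44,-2,109],
    [-50,-2,125],
    [-50,-2,125]
  ],
  "turn": [
    [0,0,0],
    [0,0,0],
    [0,0,0],
    [0,0,0],
    [0,0,0],
    [0,0,0.003],
    [0,0,0.005],
    [0,0,0.005],
    [0,0,0.005]
  ],
  "claw": [50,50,50,50,50,50,50,50,50]
}}

```text
t: 26.78
ee_pos: [0.3678, 0.3082, 0.0278]
orientation: [0.963, 0.085, 0.255, -0.021]
contact_force: [-0.1, -0.5, -0.1]
width: 0.499
```

Run:
```python
from h import *
her()
a=grab_frame('top'); b=grab_frame('scene')
out=np.hstack([cv2.resize(a[165:265,85:185],(400,400),interpolation=2),cv2.resize(b[150:240,310:400],(400,400),interpolation=2)]); cv2.imwrite('pics/g3.png',out)
```

```text
t 26.77 G [0.3707 0.3087 0.0226] her [  9.7  60.4 179.7] j [ 0.65  0.2  -0.92 -0.02 -0.23 -2.72] F [-0.1 -0.5 -0.1] w 0.499
```

View pics/g3.png

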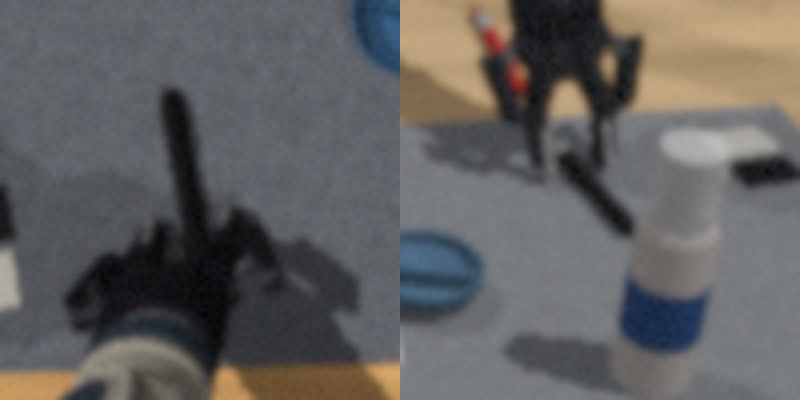

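The handle lies between the fingers, but they sit about 3 mm low, so I raise them before closing.

Request:
{"api": "play_rows", "payload": {
  "offset": [
    [2,0,-3],
    [2,0,-3],
    [2,0,-3],
    [2,0,-3],
    [2,0,-3],
    [2,0,-3],
    [17,0,-28],
    [35,0,-60],
    [53,0,-90],
    [70,0,-120]
  ],
  "turn": [
    [0,0,0],
    [0,0,0],
    [0,0,0],
    [0,0,0],
    [0,0,0],
    [0,0,0],
    [0,0,0],
    [0,0,0],
    [0,0,0],
    [0,0,0]
  ],
  "claw": [50,12,12,12,12,12,12,12,12,12],
  "force": 40
}}

```text
t: 28.12
ee_pos: [0.3694, 0.3091, 0.1699]
orientation: [0.963, 0.084, 0.256, -0.022]
contact_force: [0.6, 0.3, -0.4]
width: 0.171
```

Run:
```python
from h import *
c=list(her()); c[2]-=360*(c[2]>0)
plan([c,([.45,.18,.29],5,55,-90,10)],rnd=0)
```

```text
t 28.12 G [0.3724 0.3096 0.1647] her [  9.9  60.2 179.9] j [ 0.65 -0.03 -0.68  0.45 -0.23 -2.72] F [ 0.6  0.3 -0.4] w 0.171
offset [[11.0, 14.0, -8.0], [22.0, 28.0, -16.0], [33.0, 42.0, -25.0], [43.0, 56.0, -33.0], [54.0, 71.0, -41.0], [65.0, 85.0, -49.0], [76.0, 99.0, -57.0], [87.0, 113.0, -65.0], [98.0, 127.0, -74.0], [108.0, 141.0, -82.0]] 
turn [[-0.004, 0.009, 0.165], [-0.006, 0.019, 0.329], [-0.006, 0.03, 0.494], [-0.006, 0.041, 0.659], [-0.003, 0.052, 0.823], [0.001, 0.063, 0.987], [0.007, 0.075, 1.152], [0.014, 0.086, 1.316], [0.024, 0.097, 1.48], [0.036, 0.108, 1.644]]
```

Request:
{"api": "play_rows", "payload": {
  "offset": [
    [11,14,-8],
    [22,28,-16],
    [33,42,-25],
    [43,56,-33],
    [54,71,-41],
    [65,85,-49],
    [76,99,-57],
    [87,113,-65],
    [98,127,-74],
    [108,141,-82]
  ],
  "turn": [
    [-0.004,0.009,0.165],
    [-0.006,0.019,0.329],
    [-0.006,0.03,0.494],
    [-0.006,0.041,0.659],
    [-0.003,0.052,0.823],
    [0.001,0.063,0.987],
    [0.007,0.075,1.152],
    [0.014,0.086,1.316],
    [0.024,0.097,1.48],
    [0.036,0.108,1.644]
  ],
  "claw": [12,12,12,12,12,12,12,12,12,12]
}}

```text
t: 29.38
ee_pos: [0.446, 0.1791, 0.2955]
orientation: [0.701, -0.646, 0.203, -0.223]
contact_force: [-0.9, 1.0, -0.3]
width: 0.169
```

Run:
```python
from h import *
c=list(her()); c[2]-=360*(c[2]>0)
plan([c,([.56,.0784,.27],0,30,0,10)],rnd=0)
```

```text
t 29.38 G [0.4494 0.1794 0.2906] her [  5.   55.  -89.7] j [ 0.26 -0.21 -0.53  0.64 -0.1  -1.42] F [-0.9  1.  -0.3] w 0.169
offset [[11.0, -7.0, 8.0], [22.0, -14.0, 15.0], [33.0, -21.0, 23.0], [44.0, -28.0, 30.0], [55.0, -35.0, 38.0], [66.0, -42.0, 45.0], [77.0, -48.0, 53.0], [88.0, -55.0, 60.0], [99.0, -62.0, 68.0], [109.0, -69.0, 76.0]] 
turn [[0.044, 0.002, 0.164], [0.088, -0.004, 0.327], [0.132, -0.015, 0.489], [0.176, -0.034, 0.651], [0.218, -0.059, 0.812], [0.259, -0.091, 0.972], [0.297, -0.131, 1.131], [0.333, -0.178, 1.288], [0.366, -0.232, 1.443], [0.395, -0.294, 1.597]]
```

Request:
{"api": "play_rows", "payload": {
  "offset": [
    [11,-7,8],
    [22,-14,15],
    [33,-21,23],
    [44,-28,30],
    [55,-35,38],
    [66,-42,45],
    [77,-48,53],
    [88,-55,60],
    [99,-62,68],
    [109,-69,76]
  ],
  "turn": [
    [0.044,0.002,0.164],
    [0.088,-0.004,0.327],
    [0.132,-0.015,0.489],
    [0.176,-0.034,0.651],
    [0.218,-0.059,0.812],
    [0.259,-0.091,0.972],
    [0.297,-0.131,1.131],
    [0.333,-0.178,1.288],
    [0.366,-0.232,1.443],
    [0.395,-0.294,1.597]
  ],
  "claw": [12,12,12,12,12,12,12,12,12,12]
}}

```text
t: 30.62
ee_pos: [0.5548, 0.0785, 0.2727]
orientation: [0.003, 0.865, 0.001, 0.501]
contact_force: [0.3, -0.1, 0.3]
width: 0.173
```

Run:
```python
from h import *
c=her(); s=ctrl.observe()
for cam in('scene','top'):
    f=grab_frame(cam); cv2.imwrite(f'pics/e_{cam}.png',f)
    for d in silhouettes('brush_mid',cam)[:2]: 
        v,u=np.nonzero(d['mask']);print(cam,round(d['score'],2),d['mask'].sum(),u.min(),u.max(),v.min(),v.max(),np.round(d['centre']),'lowest cols',u[v>=v.max()-3].mean(),'top cols',u[v<=v.min()+3].mean())
    G=s['ee_pos']+R.from_quat(s['orientation']).apply([0,0,.006])
    print(proj([[G[0]+.0145,G[1],G[2]-.100],[G[0]+.0145,G[1],G[2]+.070]],cam).round(1))
plan([c,([.642,.0784,.225],0,30,0,4),([.642,.0784,.15],0,30,0,5)],rnd=0)
```

```text
t 30.62 G [0.56   0.0785 0.2697] her [-0.  29.9  0.3] j [-0.02 -0.14 -0.89 -0.23  0.01 -0.  ] F [ 0.3 -0.1  0.3] w 0.173
scene 0.83 323 294 301 124 181 [299. 153.] lowest cols 296.6470588235294 top cols 299.1875
scene 0.42 65 326 337 152 170 [331. 160.] lowest cols 335.2142857142857 top cols 328.0
[[295.8 181.5]
 [298.9 123.8]]
top 0.87 346 134 140 269 332 [137. 298.] lowest cols 136.78571428571428 top cols 136.61904761904762
top 0.68 98 230 236 99 114 [233. 106.] lowest cols 233.72727272727272 top cols 232.95238095238096
[[213.  133. ]
 [206.7 113.2]]
offset [[-1.0, -0.0, 23.0], [-2.0, -0.0, 47.0], [-2.0, -0.0, 70.0], [-3.0, -0.0, 93.0], [10.0, -0.0, 101.0], [23.0, -0.0, 108.0], [36.0, -0.0, 116.0], [49.0, -0.0, 123.0], [62.0, -0.0, 131.0]] 
turn [[0.0, -0.003, 0.007], [0.0, -0.002, 0.006], [-0.0, -0.002, 0.004], [-0.0, -0.001, 0.003], [-0.0, -0.001, 0.003], [-0.0, -0.001, 0.003], [-0.0, -0.001, 0.003], [-0.0, -0.001, 0.003], [-0.0, -0.001, 0.003]]
```

The brush's foot and top in the scene view match the prediction, so I lower it into the last well.

Request:
{"api": "play_rows", "payload": {
  "offset": [
    [-1,0,23],
    [-2,0,47],
    [-2,0,70],
    [-3,0,93],
    [-3,0,93],
    [10,0,101],
    [23,0,108],
    [36,0,116],
    [49,0,123],
    [62,0,131]
  ],
  "turn": [
    [0,0,0],
    [0,0,0],
    [0,0,0],
    [0,0,0],
    [0,0,0],
    [0,0,0],
    [0,0,0],
    [0,0,0],
    [0,0,0],
    [0,0,0]
  ],
  "claw": [12,12,12,12,12,12,12,12,12,12]
}}

```text
t: 32.08
ee_pos: [0.6362, 0.0791, 0.1535]
orientation: [-0.002, 0.866, -0.001, 0.5]
contact_force: [-0.1, 0.3, 0.3]
width: 0.171
```

Run:
```python
from h import *
c=her()
plan([c,([.642,.0784,.112],0,30,0,4)],rnd=1)
```

```text
t 32.08 G [0.6414 0.0791 0.1505] her [ 0.  30.  -0.3] j [-0.01  0.23 -0.95 -0.66  0.01 -0.01] F [-0.1  0.3  0.3] w 0.171
offset [[8.3, -0.1, 4.9], [16.5, -0.2, 9.9], [24.8, -0.4, 14.8], [33.1, -0.5, 19.8]] 
turn [[0.0, -0.0, 0.001], [0.0, -0.0, 0.003], [0.0, -0.0, 0.004], [0.0, -0.001, 0.005]]
```

Request:
{"api": "play_rows", "payload": {
  "offset": [
    [8,0,5],
    [16,0,10],
    [25,0,15],
    [33,0,20],
    [33,0,20]
  ],
  "turn": [
    [0,0,0],
    [0,0,0],
    [0,0,0],
    [0,0,0],
    [0,0,0]
  ],
  "claw": [12,12,12,12,12]
}}

```text
t: 32.7
ee_pos: [0.6368, 0.0789, 0.1141]
orientation: [-0.003, 0.866, -0.001, 0.499]
contact_force: [-0.1, 0.4, -0.7]
width: 0.169
```

Request:
{"api": "play_rows", "payload": {
  "offset": [
    [0,0,0],
    [0,0,0],
    [0,0,0],
    [0,0,-15],
    [0,0,-35],
    [0,0,-60],
    [0,0,-80],
    [-30,0,-85],
    [-60,0,-85],
    [-60,0,-85]
  ],
  "turn": [
    [0,0,0],
    [0,0,0],
    [0,0,0],
    [0,0,0],
    [0,0,0],
    [0,0,0],
    [0,0,0],
    [0,0,0],
    [0,0,0],
    [0,0,0]
  ],
  "claw": [30,30,30,30,30,30,30,30,30,30]
}}

```text
t: 33.95
ee_pos: [0.594, 0.0792, 0.2119]
orientation: [-0.003, 0.865, -0.001, 0.502]
contact_force: [1.0, 0.0, -0.2]
width: 0.303
```

Run:
```python
from h import *
her()
a=grab_frame('top');
for n in('brush_mid','cream','dish','foam','padbox','jar','tweezers'):
    print(n,[(round(d['score'],2),np.round(d['centre'])) for d in silhouettes(n,'top')[:2]])
b=grab_frame('scene')
for n,P in(('brush_mid',[.657,.0784,.179]),('mascara_mid',[.6563,.0324,.139]),('serum_mid',[.6557,-.0136,.159])):
    d=silhouettes(n,'scene')[0]; v,u=np.nonzero(d['mask']); print(n,u.min(),u.max(),v.min(),v.max(),proj(P,'scene').round(1))
out=np.hstack([cv2.resize(a[40:240,100:400],(400,267)),cv2.resize(b[140:290,215:395],(400,333),interpolation=2)[:267]]); cv2.imwrite('pics/end.png',np.vstack([cv2.resize(a[85:160,180:300],(800,500))[:300],cv2.resize(b[160:272,215:365],(800,600))[:300] if 0 else cv2.resize(b[185:265,230:340],(412,300))if 0 else np.hstack([cv2.resize(b[185:265,230:340],(412,300)),cv2.resize(a[40:240,130:388],(388,300))])]))
```

```text
t 33.95 G [0.5992 0.0792 0.209 ] her [ 0.  29.8 -0.3] j [-0.01  0.04 -0.94 -0.46  0.01 -0.01] F [ 1.   0.  -0.2] w 0.303
brush_mid [(0.66, array([138., 292.]))]
cream [(0.88, array([284., 185.])), (0.32, array([245., 113.]))]
dish [(0.95, array([183., 172.])), (0.69, array([133., 121.]))]
foam [(0.73, array([130., 123.])), (0.46, array([253., 104.]))]
padbox [(0.62, array([347., 124.]))]
jar [(0.77, array([223.,  71.]))]
tweezers [(0.63, array([222.,  72.])), (0.57, array([336., 186.]))]
brush_mid 279 287 206 230 [[301.5 194.8]]
mascara_mid 280 286 207 230 [[283.4 208.4]]
serum_mid 358 383 179 239 [[266. 203.]]
```

View pics/end.png

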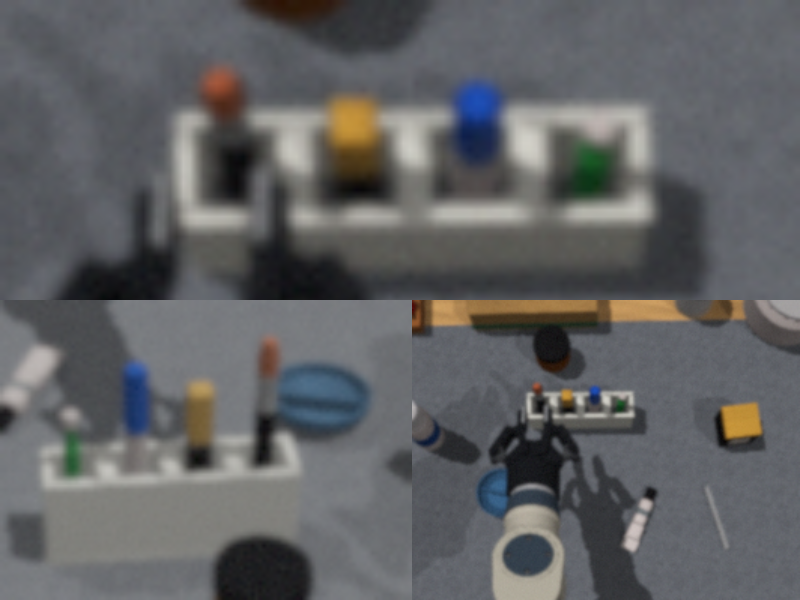

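All three tools stand upright in their own wells with the gripper clear, and the bystanders are in place. I'm handing in.

```bash
python3 -c "
from rig import ticket
print(ticket.job_done())"
```

```text
the job is handed in; nothing more can be done
None
```

The tint brush, mascara and serum pen are standing in the three empty wells of the white stand, bristles and caps up. I handed the job in at about 34 s. I gripped each tool near its top end, turned it upright, lowered it to about 3 mm above the well floor, and only then let go.

**Last checks:**
- **Tools:** The final pictures show all three upright in separate wells. The gripper is open and clear of them, with wrist forces at noise level.
- **Stand and wand:** Both look where they were at the start.
- **Bystanders:** The networks put the tweezers (as their second-best match), cream, foam bottle, box and jar within a few pixels of the start. The dish was partly hidden by the arm, so its apparent 5-pixel shift is probably from that.

**Disagreed:**
- **Networks:** In the last scene picture, the brush label landed on the mascara and the serum label landed elsewhere. For the brush and serum I relied on the picture by eye, not a measured position.
- **Arm:** Joint 3 touched its range limit twice, once backing away from the serum pen and once at the mascara grasp. Each time the tool ended only slightly off the pose I asked for.

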